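# Hang the cup basket at the UV lamp and hold the run plunger at mid stroke

### The arm

A 7-joint arm with a two-finger parallel gripper is mounted at the origin on a cart in front of the work surface, level with it; the furniture and walls round the work are solid. World frame = base frame: x ahead of the robot, y to its left, z up, the work surface at z = 0. Lengths are in m, angles in rad, forces in N, time in s.
With the tool pointing down it reaches from about 0.4 to 0.925 m from the base axis. Payload 4.1 kg.
Tool frame: the origin (TCP) lies at the very end of the fingers, on their centre line; the grasp point (between the pads) lies 19 mm behind it; z points along the fingers, y is the line along which they close (so a half turn about z gives the same grasp; the last joint's range is limited). The gripper opens to 85 mm and grips with 20 to 120 N. Pads are 22 mm wide; open, the fingers measure 114 mm over their backs; the gripper's body (76 mm by 85 mm) begins 54 mm behind the grasp point. The pads swing forward as they close: fully open they stand 13 mm farther back than shut.
Start: joints at [1.052, 0.398, 0.045, 1.537, -0.019, 1.207, -0.051], TCP at [0.265, -0.594, 0.231] pointing down, gripper open.
Joint ranges: [-2.82, 2.82], [-0.49, 2.23], [-1.37, 1.46], [0, 2.46], [-1.36, 4.5], [0.23, 2], [-2.94, 2.94]. Speed limits (rad/s): [2.57, 2.57, 3.14, 3.14, 3.14, 3.14, 3.14].

### API

Orientations are given as a 3x3 rotation matrix whose columns are the frame's x, y, z axes.
In Python, from station import status, imaging, workorder gives the robot as it stands. The module is installed in compiled form; this text tells all that it offers.
- The arm moves only by the tool apply_moves, never from a script. Its argument "series" is a list that holds one entry, the list of rows, each a list of 7 numbers: the turn, a rotation vector about the world's x, y, z in rad, then the shift along the world's x, y, z in units of 30 mm (1.0 is 30 mm), then the closure, from 0 (fully open) to 1 (shut). In form: [[[wx, wy, wz, dx, dy, dz, claw], ...]]. A call has 1 to 20 rows; each row is the pose to reach, as a shift and turn from the pose commanded when the call began; what a row does not reach only later rows make up. A row lasts 1/8 s, in which the tool goes at most 62.5 mm and 10.7 degrees, less where a joint would pass 70% of its speed; a pose out of reach is approached as far as the arm can. A call with a gripper value outside its range is refused whole. The fingers move at their own pace and stop on an object; "force" is the grip in N (left out, the last holds). Time passes only in rows, so rows that repeat a pose let the fingers close. It gives the time, the measured TCP pose, the force, the opening and the grip force at its end, in the units of the state.
- status.get_state(): the state, without advancing time (a new reading comes with each control period).
- imaging.grab_frame(name): name is "scene" or "top" or "wrist"; returns a dict with "image" (480x640x3 uint8, red, green, blue), "fx", "fy", "cx", "cy" (pixels), "pose" (4x4, takes a point from camera to world coordinates); the wrist camera has in their place "mount" (4x4, takes a point from camera to tool coordinates, whose origin is the TCP and whose axes are the flange's). Camera axes: x right, y up, looking along -z (the intrinsics and any distortion apply to the point x, -y, -z); pixel columns grow to the right and rows downward; lengths in m; the calibration is good to about 2 mm. A picture is of the moment at which its call begins: read the wrist's pose just before it. There is no depth.
- workorder.sign_off(): hands the job in; it is judged then, once.
Trained networks look in a picture, given as the dict that the camera call returned (one of the last four; its "shot" number tells which), for a name from the list of things; names that differ only in an ending like _2 or _b are one class to them, and where a whole thing is asked for, a point or a joint stands for the part that bears it (a point fixed in the world has none). Each returns a list of dicts, best first, with "p" (0 to 1); they miss things now and then, are a little off and sometimes report something else, mostly with a low value. They report only what shows in the picture. A call takes as long as a camera call.
- imaging.look_for(picture, target): "at" ([column, row] in pixels, amid what is visible of it).
- imaging.spot_point(picture, target): "at" ([column, row] in pixels: a listed point, or the origin of a listed thing).
The state is a dict: "t": time; "joint_positions": joint angles; "dq": joint speeds; "tau": joint torques, N m; "tool_pos": TCP position; "orientation": TCP orientation; "force": force on the tool from outside, world axes, zero at the start; "torque": the same for the moment, N m; "grip_width": opening from 0.0 (shut) to 1.0 (fully open); "finger_force": force on a finger pad.
Only numpy, scipy, OpenCV 4.12 (cv2) and the standard library are available. Lean on these libraries where they do the work, as an engineer would, in place of code of your own. Each camera call takes 0.05 s, during which the arm holds its last target. There are 200 camera calls.

### The job

Hang the wire basket with its cup by the handle on both hooks of the lamp stand and let go of it. Then press the plunger of the switch box down with the closed fingertips until its cap is level with the top of the little steel pin beside it (half stroke; the lamp runs only there, so never push it on to the bottom) and keep it there for at least three seconds; finish while still holding it pressed, with the basket hanging and the cup in it, and leave the things standing around where they are.

Things in the scene. Friction and masses are not known exactly. Their poses are not given: they have to be found in the camera images.
- basket: Loose steel wire basket, 90 (its x) x 130 (its y) mm, walls 80 mm high, about 0.25 kg. Fixed arched handle: upright legs at y = +-63 mm and between them a straight level round bar, 10 mm thick, along its y, bar centre 170 mm above the underside. Origin: centre of the underside; z up. Looks the same turned half round.
- handle_mid (a point): Middle of the basket's handle bar (centre of the bar, 170 mm above the underside), the place to pinch it from above, fingers closing along the basket's x.
- cup: White melamine cup, 74 mm across, 64 mm high, about 75 g, standing loose and upside down in the basket; it stays there. Origin: centre of its underside, z up.
- lamp_stand: Fixed white lamp stand: base plate 12 mm thick, from its x = -45 to +95 mm, y = +-65 mm; rear panel with two lamp tubes, front of the tubes at its x = +66 mm, panel top 165 mm high. Above it two parallel steel J hooks of 8 mm rod, at its y = +-38 mm, reach to the front. Origin: on the worktop below the middle between the hook troughs; its -x faces the robot, z up.
- hook_seat (a point): Where the handle bar's middle comes to rest: midway between the two hooks, 205 mm above the worktop; axes as the lamp stand, bar along its y (either way round), brought over the tips from the front (the body hangs below the hooks, legs outside them), fingers between the hooks. Trough floors: x = -12 to +12 mm, 200 mm high, sloping up to the tips at x = -30 and the rear at +36 mm, both 227 mm.
- switch_box: Fixed grey switch box, 100 x 100 mm, housing top 58 mm high, upright plunger in its middle. A fixed steel gauge pin, 10 mm thick, stands 37 mm from the plunger's axis on the box's +x side, its top 82 mm above the worktop. Origin: centre of the underside; its -x faces the robot, z up.
- plunger_top (a point): Centre of the flat top of the plunger's black round cap (46 mm diameter, 10 mm thick), 94 mm above the worktop when not pressed; it moves down with the plunger.
- plunger (a joint): Downward travel of the spring plunger in m: 0 released, 0.012 = cap level with the gauge pin (half stroke, the wanted hold position), 0.024 fully down. The spring always pushes it back up: about 3 N at the start, 7.8 N at 0.012, 12.6 N fully down.
- straw_carton: Bystander: small white carton, 75 x 28 x 55 mm high, near the lamp stand. Origin: centre of the underside.
- hinged_tin: Bystander: low grey hinged steel tin, 71 x 92 x 44 mm high, at the left. Origin: centre of the underside.
- spice_jar: Bystander: small spice jar with a green cap, 46 mm across, 106 mm high, at the left. Origin: centre of the underside.
- food_tin: Bystander: round food tin, 75 mm across, 110 mm high, at the left. Origin: centre of the underside.

How it is judged:
By the outcome, as a careful person would: the job done as asked, in the order asked, and still so for the second after the job is handed in, while the arm keeps its last pose, push and grip.
It also fails if it takes over 72 s, if anything falls off the work surface, if the arm or the gripper's body presses on something with over 40 N, if the wrist force passes 120 N, or if a joint passes its speed limit or range.

## Working session

There is one attempt and no reset: what is moved stays moved. The work goes in short steps, Python scripts to look and compute and a tool call to move; the robot and the scene stay as the last step left them, time stands still between calls to the robot, and variables do not carry over. Pictures are saved under pics/ and viewed, at most 10 in all, crops included, and the job is handed in when it is done.

Besides the shell and the picture viewer there is one more tool, called after ">>>" as name(argument=value, ...), one argument or row to a line, values as JSON. apply_moves: Moves the arm, as the interface text tells. Its arguments: {"type":"object","properties":{"series":{"type":"array","items":{"type":"array","items":{"type":"array","items":{"type":"number"}}}},"force":{"type":"number"}},"required":["series"]}

```bash
mkdir -p pics; cat > h.py <<'E'
import numpy as np, cv2
from station import status, imaging, workorder
def grab(n):
    s=status.get_state(); p=imaging.grab_frame(n)
    if n=='wrist':
        T=np.eye(4);T[:3,:3]=s['orientation'];T[:3,3]=s['tool_pos'];p['pose']=T@np.array(p['mount'])
    return p
def ray(p,uv):
    T=np.array(p['pose']);d=np.array([(uv[0]-p['cx'])/p['fx'],-(uv[1]-p['cy'])/p['fy'],-1.])
    d=T[:3,:3]@d;return T[:3,3],d/np.linalg.norm(d)
def tri(obs):
    A=np.zeros((3,3));b=np.zeros(3);
    for p,uv in obs:
        o,d=ray(p,uv);M=np.eye(3)-np.outer(d,d);A+=M;b+=M@o
    x=np.linalg.solve(A,b)
    return x,[np.linalg.norm((np.eye(3)-np.outer(ray(*q)[1],ray(*q)[1]))@(x-ray(*q)[0])) for q in obs]
def atz(p,uv,z):
    o,d=ray(p,uv);return o+d*(z-o[2])/d[2]
def proj(p,X):
    T=np.array(p['pose']);c=T[:3,:3].T@(np.array(X)-T[:3,3]);return np.array([p['cx']+p['fx']*c[0]/-c[2],p['cy']-p['fy']*c[1]/-c[2]])
def save(p,f): cv2.imwrite('pics/'+f,cv2.cvtColor(p['image'],cv2.COLOR_RGB2BGR))
E
python3 - <<'E'
from h import *
np.set_printoptions(precision=4,suppress=True)
s=status.get_state();print(s)
P={n:grab(n) for n in('scene','top','wrist')}
for n,p in P.items():
    save(p,n+'0.png');print(n,{k:v for k,v in p.items() if k not in('image',)})
for t in ['handle_mid','basket','cup','lamp_stand','hook_seat','switch_box','plunger_top','straw_carton','hinged_tin','spice_jar','food_tin']:
    o=[]
    for n in('scene','top','wrist'):
        r=imaging.spot_point(P[n],t)
        if r:
            print(t,n,np.round(r[0]['at'],1),round(r[0]['p'],2))
            if n!='wrist' and r[0]['p']>.4:o.append((P[n],r[0]['at']))
    if len(o)>1:print('   ',*tri(o))
E
```

```text
{'t': 0.0, 'joint_positions': array([ 1.052 ,  0.3992,  0.045 ,  1.5379, -0.0187,  1.2069, -0.0507]), 'dq': array([ 0.0004, -0.0012,  0.0005, -0.0009,  0.0005, -0.0003,  0.001 ]), 'tau': array([ -0.0003, -47.5129,   1.3646, -25.4216,   0.0115,   0.0098,
        -0.    ]), 'tool_pos': array([ 0.2647, -0.5929,  0.2303]), 'orientation': array([[ 0.9131,  0.4078, -0.0009],
       [ 0.4078, -0.9131,  0.0017],
       [-0.0001, -0.002 , -1.    ]]), 'force': array([-0.6597,  1.0092, -0.4446]), 'torque': array([0.0381, 0.0701, 0.0063]), 'finger_force': 0.0, 'grip_width': 1.0002176533857172}
scene {'fx': 434.99837894975855, 'fy': 434.99837894975855, 'cx': 321.72403755126885, 'cy': 251.40821396247046, 'pose': array([[-0.7893,  0.3975, -0.4679, -0.0371],
       [-0.6136, -0.4859,  0.6224,  0.8509],
       [ 0.0201,  0.7784,  0.6274,  0.8403],
       [ 0.    ,  0.    ,  0.    ,  1.    ]]), 'shot': 1}
top {'fx': 581.890238451402, 'fy': 581.890238451402, 'cx': 322.0514192896741, 'cy': 247.28624073045674, 'pose': array([[ 0.3077,  0.755 , -0.579 , -0.5986],
       [-0.9513,  0.2549, -0.1732, -0.1822
[... 1471 characters left out ...]
top scene [344.7 241.3] 0.67
plunger_top top [353.3 263.6] 0.57
    [0.4927 0.0356 0.0937] [np.float64(0.0037913575757904045), np.float64(0.003791357575790313)]
straw_carton scene [376.3 245.6] 0.73
hinged_tin scene [256.1 360.4] 0.81
hinged_tin top [242.2 254.8] 0.8
    [ 0.4698  0.4288 -0.011 ] [np.float64(0.003702184726857649), np.float64(0.0037021847268574096)]
spice_jar scene [222.5 384.9] 0.66
spice_jar top [215.6 247.4] 0.63
    [ 0.4715  0.5279 -0.0043] [np.float64(0.0012868536836356005), np.float64(0.0012868536836356439)]
food_tin scene [199.7 406.7] 0.65
food_tin top [196.9 240.3] 0.77
    [0.4667 0.5971 0.0073] [np.float64(0.0028188585358302235), np.float64(0.0028188585358303493)]
```

View pics/scene0.png

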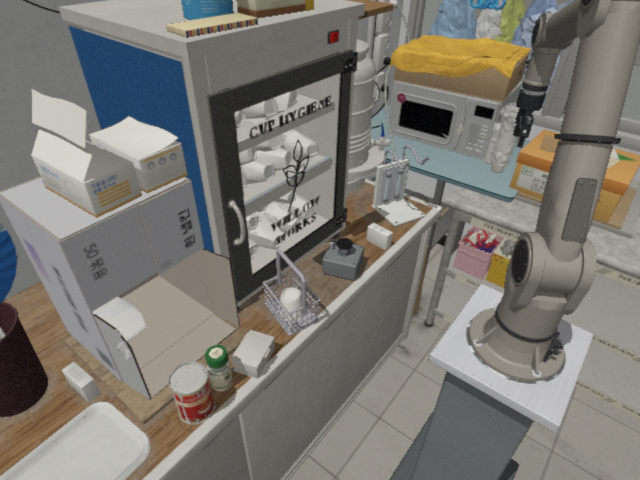

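View pics/top0.png

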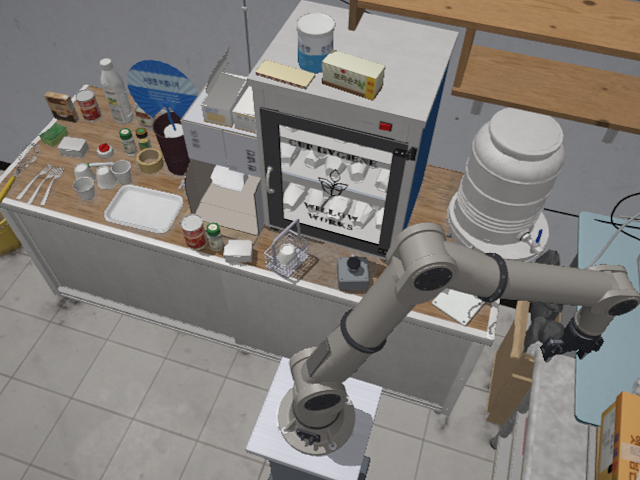

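```bash
python3 - <<'E'
from h import *
np.set_printoptions(precision=4,suppress=True)
p=grab('scene')
for t,z in [('hook_seat',.205),('straw_carton',0)]:
    for r in imaging.spot_point(p,t)[:2]: print(t,r['p'],r['at'],atz(p,r['at'],z))
for t in ['lamp_stand','straw_carton','switch_box','basket']:
    print(t,imaging.look_for(p,t)[:2])
im=cv2.cvtColor(p['image'],cv2.COLOR_RGB2BGR)
a=cv2.resize(im[130:260,340:480],(560,520),interpolation=cv2.INTER_CUBIC)
cv2.imwrite('pics/c1.png',a)
E
```

```text
hook_seat 0.76 [411.3, 163.4] [ 0.4891 -0.3044  0.205 ]
straw_carton 0.74 [376.1, 241.0] [ 0.4878 -0.1342  0.    ]
lamp_stand [{'at': [393.9, 195.3], 'p': 0.61}]
straw_carton [{'at': [377.3, 236.4], 'p': 0.96}, {'at': [291.5, 307.2], 'p': 0.68}]
switch_box [{'at': [342.4, 260.0], 'p': 0.6}]
basket [{'at': [292.8, 309.2], 'p': 0.88}]
```

View pics/c1.png

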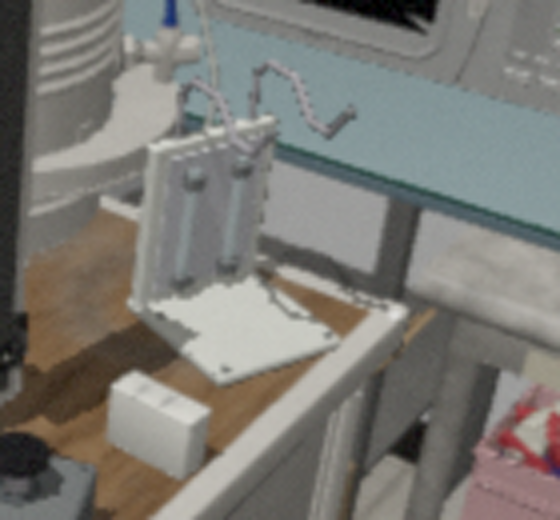

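>>> apply_moves(
  series=[
    [[0, 0, 0, 0, 0, 2, 0], [0, 0, 0, 0, 0, 4, 0], [0, 0, 0, 1, 1, 6, 0], [0, 0, 0, 2, 3, 7, 0], [0, 0, 0, 3, 5, 7, 0], [0, 0, 0, 4, 7, 7, 0], [0, 0, 0, 5, 9, 7, 0], [0, 0, 0, 5, 9, 7, 0], [0, 0, 0, 5, 9, 7, 0], [0, 0, 0, 5, 9, 7, 0]],
  ],
)

```text
t: 3.4
tool_pos: [0.4142, -0.3247, 0.4414]
orientation: [[0.914, 0.406, -0.0], [0.406, -0.914, -0.001], [-0.001, 0.001, -1.0]]
force: [-0.4, -0.2, -0.4]
grip_width: 1.0
finger_force: 0.0
```

```bash
python3 - <<'E'
from h import *
import pickle
np.set_printoptions(precision=4,suppress=True)
p=grab('wrist');save(p,'w1.png')
t=grab('top');s=grab('scene')
pickle.dump((p,t,s),open('v1.pkl','wb'))
for n in ['hook_seat','lamp_stand','straw_carton','plunger_top','switch_box']:
    o=[]
    for c,q in(('w',p),('t',t),('s',s)):
        r=imaging.spot_point(q,n)
        if r and r[0]['p']>.4:
            o.append((q,r[0]['at']));print(n,c,r[0])
    if len(o)>1:print(*tri(o))
E
```

```text
hook_seat w {'at': [349.2, 116.3], 'p': 0.66}
hook_seat t {'at': [468.2, 268.2], 'p': 0.86}
hook_seat s {'at': [411.6, 161.6], 'p': 0.87}
[ 0.4973 -0.3136  0.2079] [np.float64(0.0012545676926328014), np.float64(0.003250564861493392), np.float64(0.00434961881621464)]
lamp_stand w {'at': [340.7, 129.5], 'p': 0.78}
lamp_stand t {'at': [454.8, 306.3], 'p': 0.66}
lamp_stand s {'at': [404.4, 213.0], 'p': 0.83}
[ 0.4895 -0.3162  0.011 ] [np.float64(0.0014574214346972495), np.float64(0.002218141131747666), np.float64(0.0010282913041367784)]
straw_carton w {'at': [214.9, 81.4], 'p': 0.88}
straw_carton s {'at': [374.3, 243.6], 'p': 0.87}
[ 0.4835 -0.1283 -0.0067] [np.float64(0.005747782673043405), np.float64(0.0057477826730433605)]
plunger_top s {'at': [347.4, 237.5], 'p': 0.57}
switch_box w {'at': [98.1, 14.3], 'p': 0.72}
switch_box s {'at': [341.2, 266.3], 'p': 0.9}
[0.497  0.0374 0.0017] [np.float64(0.003607584536105818), np.float64(0.0036075845361059566)]
```

View pics/w1.png

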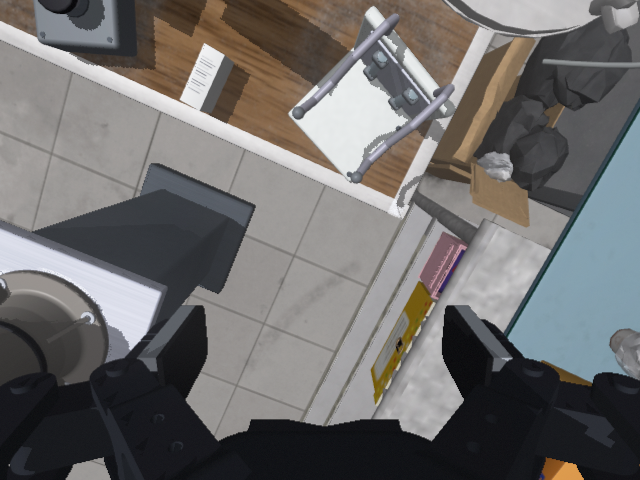

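```bash
python3 - <<'E'
from h import *
import pickle
np.set_printoptions(precision=4,suppress=True)
p,t,s=pickle.load(open('v1.pkl','rb'))
A=[atz(p,q,.227) for q in [(298,113),(356,178),(391,19),(447,91)]]
print(A)
for i,j in[(0,1),(2,3),(0,2),(1,3)]:
    d=A[j]-A[i];print(np.linalg.norm(d),np.degrees(np.arctan2(d[1],d[0])))
C=[atz(p,q,.012) for q in [(290,115),(350,182)]];d=C[1]-C[0];print(C,np.linalg.norm(d),np.degrees(np.arctan2(d[1],d[0])))
# basket in scene/top: big crops
im=cv2.cvtColor(s['image'],cv2.COLOR_RGB2BGR);jm=cv2.cvtColor(t['image'],cv2.COLOR_RGB2BGR)
a=cv2.resize(im[235:340,250:340],(400,467),interpolation=cv2.INTER_CUBIC)
b=cv2.resize(jm[205:310,245:335],(400,467),interpolation=cv2.INTER_CUBIC)
cv2.imwrite('pics/c2.png',np.hstack([a,b]))
E
```

```text
[array([ 0.482 , -0.2713,  0.227 ]), array([ 0.4519, -0.3405,  0.227 ]), array([ 0.5794, -0.3122,  0.227 ]), array([ 0.5496, -0.3801,  0.227 ])]
0.07548227812794876 -113.47033882708924
0.07420961414507066 -113.73432923701604
0.1056876351409119 -22.740509250012003
0.10536971079779776 -22.04572877159586
[array([ 0.4793, -0.2455,  0.012 ]), array([ 0.4294, -0.3599,  0.012 ])] 0.12482365924764806 -113.5703261750421
```

View pics/c2.png

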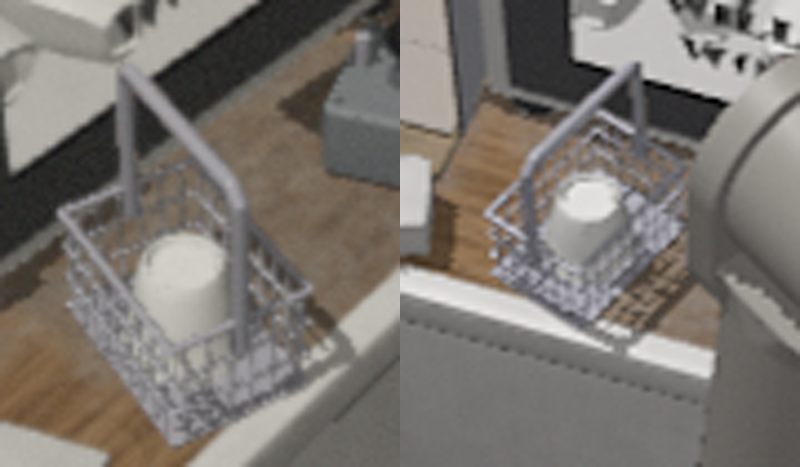

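```bash
python3 - <<'E'
from h import *
import pickle
np.set_printoptions(precision=4,suppress=True)
p,t,s=pickle.load(open('v1.pkl','rb'))
a=tri([(s,(278.8,251)),(t,(297.9,221))]);b=tri([(s,(304,279)),(t,(273.6,241.4))])
print(a,b);d=a[0]-b[0];print(np.linalg.norm(d),np.degrees(np.arctan2(d[1],d[0])))
print((a[0]+b[0])/2)
E
```

```text
(array([0.5489, 0.2458, 0.1627]), [np.float64(0.0020420063678437106), np.float64(0.0020420063678436686)]) (array([0.4356, 0.2884, 0.1686]), [np.float64(0.0016179792816877912), np.float64(0.0016179792816878905)])
0.12116876269553976 -20.612409277965973
[0.4922 0.2671 0.1656]
```

>>> apply_moves(
  series=[
    [[0, 0, 0.17, 0, 1.4, 0, 0], [0, 0, 0.34, 0, 2.8, 0, 0], [0, 0, 0.51, 0.5, 4.2, 0, 0], [0, 0, 0.68, 0.5, 5.6, 0, 0], [0, 0, 0.85, 1, 7, 0, 0], [0, 0, 1.02, 1, 8.4, 0, 0], [0, 0, 1.19, 1.5, 9.8, 0, 0], [0, 0, 1.36, 1.5, 11.2, 0, 0], [0, 0, 1.53, 2, 12.6, 0, 0], [0, 0, 1.7, 2, 14, 0, 0], [0, 0, 1.87, 2, 15.4, 0, 0], [0, 0, 2.04, 2, 16.8, 0, 0], [0, 0, 2.21, 2, 18.2, 0, 0], [0, 0, 2.37, 2, 19.5, 0, 0], [0, 0, 2.37, 2, 19.5, 0, 0], [0, 0, 2.37, 2, 19.5, 0, 0]],
  ],
)

```text
t: 6.3
tool_pos: [0.4753, 0.2606, 0.4412]
orientation: [[-0.938, 0.346, 0.0], [0.346, 0.938, -0.001], [-0.0, -0.001, -1.0]]
force: [0.8, -0.2, 0.2]
grip_width: 0.998
finger_force: 0.0
```

```bash
python3 - <<'E'
from h import *
import pickle
np.set_printoptions(precision=4,suppress=True)
print(status.get_state())
p=grab('wrist');save(p,'w2.png');s=grab('scene')
pickle.dump((p,s),open('v2.pkl','wb'))
for n in ['handle_mid','cup','plunger_top','switch_box']:
    o=[]
    for c,q in(('w',p),('s',s)):
        r=imaging.spot_point(q,n)
        if r and r[0]['p']>.4:
            o.append((q,r[0]['at']));print(n,c,r[0])
    if len(o)>1:print(*tri(o))
E
```

```text
{'t': 6.3, 'joint_positions': array([ 0.0569,  0.1676, -0.7506,  1.4255,  0.1147,  1.5933,  0.5331]), 'dq': array([ 0.0155, -0.0088,  0.0182,  0.0043, -0.0008, -0.0014,  0.0019]), 'tau': array([ -0.9807, -31.1869,  -3.5503, -27.0768,  -0.0917,  -0.0252,
         0.0016]), 'tool_pos': array([0.4753, 0.2606, 0.4412]), 'orientation': array([[-0.9382,  0.3462,  0.    ],
       [ 0.3462,  0.9382, -0.0008],
       [-0.0003, -0.0007, -1.    ]]), 'force': array([ 0.8013, -0.1789,  0.2246]), 'torque': array([-0.0299, -0.0084,  0.0458]), 'finger_force': 0.0, 'grip_width': 0.9982035143509103}
handle_mid w {'at': [339.6, 214.9], 'p': 0.68}
handle_mid s {'at': [290.1, 264.7], 'p': 0.57}
[0.495  0.268  0.1643] [np.float64(0.0006715695979995344), np.float64(0.0006715695979995914)]
cup w {'at': [331.4, 193.6], 'p': 0.57}
cup s {'at': [288.6, 314.1], 'p': 0.76}
[ 0.5004  0.2654 -0.0134] [np.float64(0.005507158998737997), np.float64(0.005507158998737955)]
plunger_top w {'at': [166.3, 265.4], 'p': 0.98}
plunger_top s {'at': [348.0, 243.2], 'p': 0.52}
[0.4949 0.0228 0.0813] [np.float64(0.0020354266315430313), np.float64(0.002035426631543068)]
switch_box w {'at': [191.9, 245.4], 'p': 0.67}
switch_box s {'at': [344.5, 266.9], 'p': 0.77}
[ 0.4936  0.0331 -0.0002] [np.float64(0.0013061338694807625), np.float64(0.0013061338694808594)]
```

View pics/w2.png

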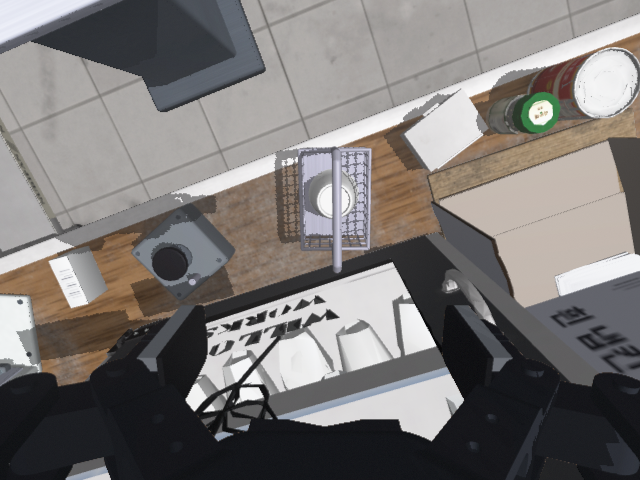

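```bash
python3 - <<'E'
from h import *
import pickle
np.set_printoptions(precision=4,suppress=True)
p,s=pickle.load(open('v2.pkl','rb'))
print('cab',atz(p,(310,277),0.0),atz(p,(400,240),0.0))
e=[atz(p,q,.17) for q in [(336,150),(338,271)]];d=e[1]-e[0];print(e,np.linalg.norm(d),np.degrees(np.arctan2(d[1],d[0])),(e[0]+e[1])/2, atz(p,(337.3,209),.17))
print('plunger',atz(p,(171,263),.094),'pin',atz(p,(193,282),.082))
print(tri([(p,(337.5,214)),(s,(290.5,265))]))
print('bystanders', atz(p,(538,112),.106),atz(p,(612,82),.11))
E
```

```text
cab [0.6058 0.186  0.    ] [0.5975 0.3367 0.    ]
[array([0.4297, 0.2879, 0.17  ]), array([0.5534, 0.2456, 0.17  ])] 0.13084705824173404 -18.90463246215573 [0.4916 0.2668 0.17  ] [0.4876 0.2685 0.17  ]
plunger [0.4933 0.0381 0.094 ] pin [0.5301 0.0481 0.082 ]
(array([0.4942, 0.2666, 0.1627]), [np.float64(1.5088473118329241e-05), np.float64(1.5088473118377327e-05)])
bystanders [0.4732 0.5214 0.106 ] [0.47   0.6039 0.11  ]
```

>>> apply_moves(
  series=[
    [[0, 0, 0.02, 0.6, 0.2, -1.5, 0], [0, 0, 0.02, 0.6, 0.2, -3, 0], [0, 0, 0.02, 0.6, 0.2, -4.5, 0], [0, 0, 0.02, 0.6, 0.2, -6, 0], [0, 0, 0.02, 0.6, 0.2, -7.2, 0], [0, 0, 0.02, 0.6, 0.2, -8.2, 0], [0, 0, 0.02, 0.6, 0.2, -9, 0], [0, 0, 0.02, 0.6, 0.2, -9.4, 0], [0, 0, 0.02, 0.6, 0.2, -9.7, 0], [0, 0, 0.02, 0.6, 0.2, -9.7, 0]],
  ],
  force=60,
)

```text
t: 8.05
tool_pos: [0.493, 0.2674, 0.1503]
orientation: [[-0.945, 0.326, -0.0], [0.326, 0.945, 0.0], [0.0, 0.0, -1.0]]
force: [-1.0, -0.5, 0.5]
grip_width: 0.997
finger_force: 0.0
```

>>> apply_moves(
  series=[
    [[0, 0, 0, 0, 0, 0, 0.5], [0, 0, 0, 0, 0, 0, 1], [0, 0, 0, 0, 0, 0, 1], [0, 0, 0, 0, 0, 0, 1], [0, 0, 0, 0, 0, 0, 1], [0, 0, 0, 0, 0, 0, 1], [0, 0, 0, 0, 0, 0, 1], [0, 0, 0, 0, 0, 0, 1]],
  ],
  force=60,
)

```text
t: 9.05
tool_pos: [0.4931, 0.2677, 0.1506]
orientation: [[-0.945, 0.326, 0.001], [0.326, 0.945, 0.001], [-0.0, 0.001, -1.0]]
force: [0.1, 0.5, 1.9]
grip_width: 0.09
finger_force: 58.5
```

```bash
python3 - <<'E'
from h import *
p=grab('wrist');save(p,'w3.png');print(status.get_state())
E
```

```text
{'t': 9.1, 'joint_positions': array([-0.0048998 ,  0.38723662, -0.70921104,  1.82836113,  0.29057066,
        1.03136632,  0.4104667 ]), 'dq': array([-5.91097628e-04,  1.23645764e-03,  4.18599310e-04,  1.26700348e-05,
        1.62231701e-03, -1.11242534e-03,  1.62525477e-03]), 'tau': array([  0.2548972 , -37.66359687,  -5.3119719 , -21.27687335,
         0.17709631,   0.15414388,   0.07389715]), 'tool_pos': array([0.49314349, 0.26768331, 0.1506027 ]), 'orientation': array([[-9.45468534e-01,  3.25713033e-01,  5.21769756e-04],
       [ 3.25713304e-01,  9.45468416e-01,  5.64317862e-04],
       [-3.09511142e-04,  7.03492132e-04, -9.99999705e-01]]), 'force': array([-0.3433028 ,  0.57439848,  2.02849697]), 'torque': array([ 0.1536642 , -0.02984641, -0.08779815]), 'finger_force': 58.5457706451416, 'grip_width': 0.09510421617568657}
```

View pics/w3.png

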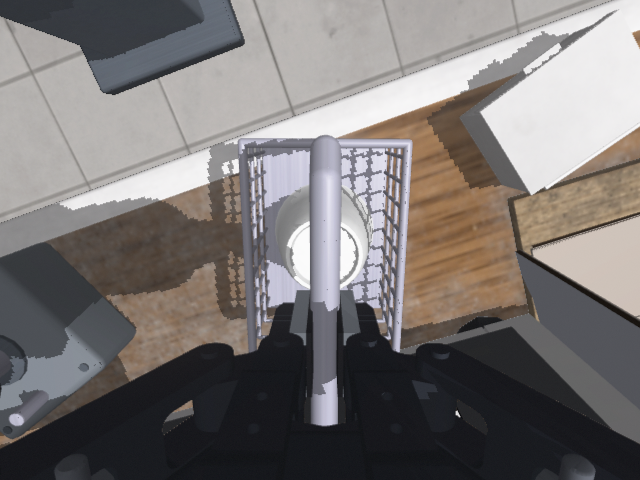

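>>> apply_moves(
  series=[
    [[0, 0, 0, 0, 0, 0.3, 1], [0, 0, 0, 0, 0, 0.9, 1], [0, 0, 0, 0, 0, 1.8, 1], [0, 0, 0, 0, 0, 2.8, 1], [0, 0, 0, 0, 0, 3.8, 1], [0, 0, -0.04, -0.1, -0.4, 4.6, 1], [0, 0, -0.12, -0.1, -1.2, 5, 1], [0, 0, -0.22, -0.2, -2.2, 5, 1], [0, 0, -0.32, -0.3, -3.3, 5, 1], [0, 0, -0.42, -0.4, -4.5, 5, 1], [0, 0, -0.52, -0.6, -5.7, 5, 1], [0, 0, -0.62, -0.8, -6.9, 5, 1], [0, 0, -0.72, -1, -8.1, 5, 1], [0, 0, -0.82, -1.2, -9.3, 5, 1], [0, 0, -0.92, -1.4, -10.4, 5, 1], [0, 0, -1, -1.5, -11.3, 5, 1], [0, 0, -1.06, -1.6, -11.9, 5, 1], [0, 0, -1.08, -1.6, -12, 5, 1], [0, 0, -1.08, -1.6, -12, 5, 1]],
  ],
)

```text
t: 11.48
tool_pos: [0.4452, -0.0916, 0.3003]
orientation: [[-0.16, 0.987, 0.0], [0.987, 0.16, 0.001], [0.001, 0.0, -1.0]]
force: [-0.4, -0.2, -2.9]
grip_width: 0.091
finger_force: 58.5
```

>>> apply_moves(
  series=[
    [[0, 0, -0.05, -0.2, -0.4, 0, 1], [0, 0, -0.14, -0.5, -1.3, 0, 1], [0, 0, -0.24, -0.8, -2.3, 0, 1], [0, 0, -0.34, -1.2, -3.4, 0, 1], [0, 0, -0.43, -1.5, -4.5, 0, 1], [0, 0, -0.52, -1.8, -5.4, 0, 1], [0, 0, -0.567, -2, -5.9, -0.3, 1], [0, 0, -0.567, -2, -6, -0.8, 1], [0, 0, -0.567, -2, -6, -1.3, 1], [0, 0, -0.567, -2, -6, -1.7, 1], [0, 0, -0.567, -2, -6, -1.8, 1], [0, 0, -0.567, -2, -6, -1.8, 1]],
  ],
)

```text
t: 12.98
tool_pos: [0.3852, -0.2722, 0.2463]
orientation: [[0.396, 0.918, 0.0], [0.918, -0.396, 0.0], [0.0, 0.0, -1.0]]
force: [0.2, -0.4, -2.3]
grip_width: 0.091
finger_force: 58.5
```

```bash
python3 - <<'E'
from h import *
import pickle
np.set_printoptions(precision=4,suppress=True)
st=status.get_state();print(st['tool_pos'],st['orientation'],st['force'],st['joint_positions'])
p=grab('wrist');s=grab('scene');t=grab('top')
pickle.dump((p,s,t),open('v4.pkl','wb'))
for n in ['hook_seat','handle_mid','cup']:
    o=[]
    for c,q in(('w',p),('s',s),('t',t)):
        r=imaging.spot_point(q,n)
        if r and r[0]['p']>.4:
            o.append((q,r[0]['at']));print(n,c,r[0])
    if len(o)>1:print(*tri(o))
b=lambda q:cv2.cvtColor(q['image'],cv2.COLOR_RGB2BGR)
a=cv2.resize(b(s)[130:280,350:500],(400,400),interpolation=cv2.INTER_CUBIC)
c=cv2.resize(b(p),(400,300))
cv2.imwrite('pics/w4.png',np.hstack([a,np.vstack([c,np.zeros((100,400,3),np.uint8)])]))
E
```

```text
[ 0.3852 -0.2722  0.2463] [[ 0.3959  0.9183  0.0001]
 [ 0.9183 -0.3959  0.0001]
 [ 0.0001  0.0001 -1.    ]] [ 0.1771 -0.354  -2.331 ] [ 0.6942  0.0691 -0.1783  1.9207  0.0133  1.1529  0.1039]
hook_seat w {'at': [566.0, 265.5], 'p': 0.75}
hook_seat s {'at': [409.4, 160.6], 'p': 0.68}
hook_seat t {'at': [465.1, 269.3], 'p': 0.82}
[ 0.494  -0.3075  0.2116] [np.float64(0.005219416731278415), np.float64(0.003990282704590935), np.float64(0.0033684613053859085)]
handle_mid w {'at': [326.1, 338.0], 'p': 0.75}
handle_mid s {'at': [438.6, 158.8], 'p': 0.84}
handle_mid t {'at': [451.5, 285.5], 'p': 0.73}
[ 0.3868 -0.2731  0.2648] [np.float64(0.0033382265133080477), np.float64(0.00536134447738485), np.float64(0.003384197317942794)]
cup s {'at': [428.1, 205.9], 'p': 0.6}
cup t {'at': [441.2, 313.7], 'p': 0.86}
[ 0.3921 -0.2725  0.1003] [np.float64(0.003100540705605442), np.float64(0.0031005407056051587)]
```

View pics/w4.png

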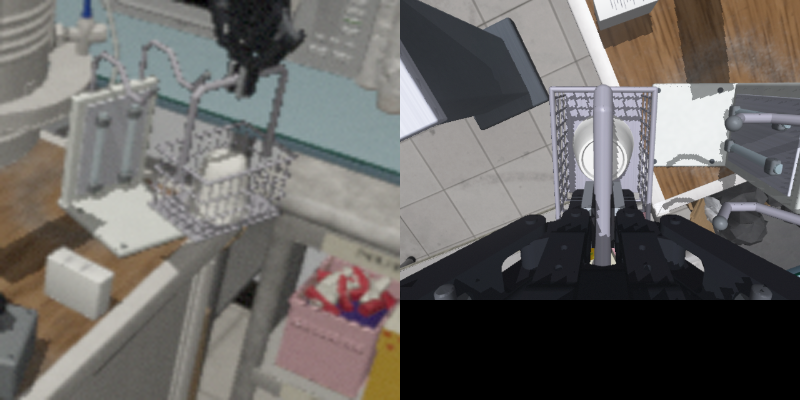

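```bash
python3 - <<'E'
from h import *
import pickle
np.set_printoptions(precision=4,suppress=True)
p,s,t=pickle.load(open('v4.pkl','rb'))
v=pickle.load(open('v1.pkl','rb'))[0]
u=np.array([.9183,-.3959,0]);w=np.array([.3959,.9183,0])
im=cv2.cvtColor(p['image'],cv2.COLOR_RGB2BGR)
for q,o in [((533,195),(298,113)),((509,355),(356,178))]:
    X=atz(p,q,.227);print(X,tri([(p,q),(v,o)]),(X-[.4955,-.319,.2])@u,(X-[.4955,-.319,.2])@w)
cv2.imwrite('pics/w5.png',cv2.resize(im[150:400,440:640],(480,600),interpolation=cv2.INTER_CUBIC))
E
```

```text
[ 0.4806 -0.2686  0.227 ] (array([ 0.4824, -0.2706,  0.2221]), [np.float64(0.00044968221500189093), np.float64(0.0004496822150018938)]) -0.03360577181887773 0.04037679001742741
[ 0.4504 -0.3366  0.227 ] (array([ 0.4517, -0.3411,  0.2212]), [np.float64(0.00017276032625700881), np.float64(0.00017276032625696255)]) -0.034410028409612506 -0.03402752987406522
```

View pics/w5.png

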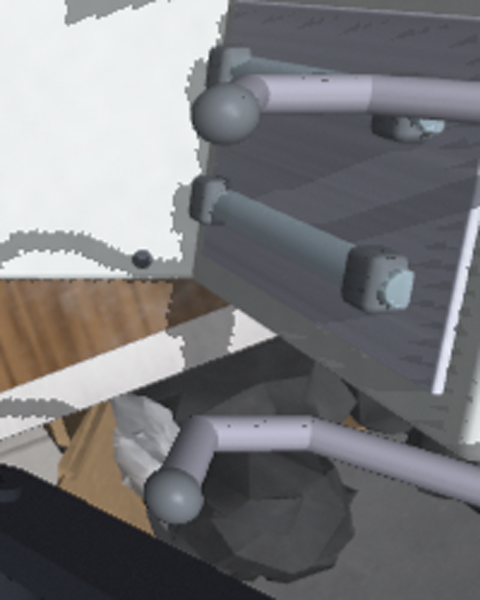

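>>> apply_moves(
  series=[
    [[0, 0, 0, 0.3, -0.12, 0, 1], [0, 0, 0, 0.8, -0.32, 0, 1], [0, 0, 0, 1.4, -0.56, 0, 1], [0, 0, 0, 2, -0.8, 0, 1], [0, 0, 0, 2.6, -1.05, 0, 1], [0, 0, 0, 3.1, -1.25, 0, 1], [0, 0, 0, 3.5, -1.4, 0, 1], [0, 0, 0, 3.63, -1.46, -0.2, 1], [0, 0, 0, 3.63, -1.46, -0.6, 1], [0, 0, 0, 3.63, -1.46, -1, 1], [0, 0, 0, 3.63, -1.46, -1.4, 1], [0, 0, 0, 3.63, -1.46, -1.6, 1], [0, 0, 0, 3.63, -1.46, -1.75, 1], [0, 0, 0, 3.63, -1.46, -1.85, 1], [0, 0, 0, 3.63, -1.46, -1.9, 1], [0, 0, 0, 3.63, -1.46, -1.9, 1]],
  ],
)

```text
t: 15.58
tool_pos: [0.4939, -0.3164, 0.1895]
orientation: [[0.397, 0.918, 0.0], [0.918, -0.397, -0.0], [-0.0, 0.0, -1.0]]
force: [-0.1, 0.2, -2.1]
grip_width: 0.093
finger_force: 58.5
```

```bash
python3 - <<'E'
from h import *
import pickle
np.set_printoptions(precision=4,suppress=True)
st=status.get_state();print(st['tool_pos'],st['force'],st['torque'])
p=grab('wrist');s=grab('scene');t=grab('top')
pickle.dump((p,s,t),open('v5.pkl','wb'))
b=lambda q:cv2.cvtColor(q['image'],cv2.COLOR_RGB2BGR)
a=cv2.resize(b(s)[130:280,350:500],(300,300),interpolation=cv2.INTER_CUBIC)
d=cv2.resize(b(t)[200:350,390:540],(300,300),interpolation=cv2.INTER_CUBIC)
c=cv2.resize(b(p)[100:,70:570],(500,380))
cv2.imwrite('pics/w6.png',np.hstack([np.vstack([a,d]),np.vstack([c,np.zeros((220,500,3),np.uint8)])]))
E
```

```text
[ 0.4939 -0.3164  0.1895] [-0.0769  0.1636 -2.1128] [ 0.0394 -0.0181  0.0116]
```

View pics/w6.png

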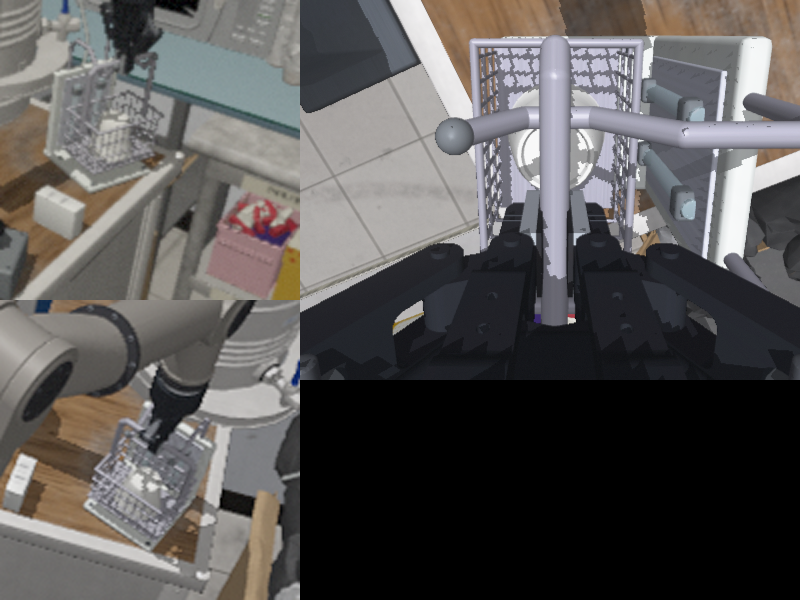

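>>> apply_moves(
  series=[
    [[0, 0, 0, 0, 0, -0.07, 1], [0, 0, 0, 0, 0, -0.13, 1], [0, 0, 0, 0, 0, -0.13, 1]],
  ],
)

```text
t: 16.1
tool_pos: [0.4939, -0.3164, 0.1855]
orientation: [[0.397, 0.918, 0.0], [0.918, -0.397, -0.0], [-0.0, 0.0, -1.0]]
force: [0.6, -0.4, -2.4]
grip_width: 0.092
finger_force: 58.7
```

>>> apply_moves(
  series=[
    [[0, 0, 0, 0, 0, -0.05, 1], [0, 0, 0, 0, 0, -0.07, 1], [0, 0, 0, 0, 0, -0.07, 1]],
  ],
)

```text
t: 16.48
tool_pos: [0.4939, -0.3165, 0.1851]
orientation: [[0.397, 0.918, 0.001], [0.918, -0.397, -0.001], [-0.0, 0.001, -1.0]]
force: [-2.6, 1.6, 6.4]
grip_width: 0.09
finger_force: 59.5
```

>>> apply_moves(
  series=[
    [[0, 0, 0, 0, 0, 0.05, 0.9], [0, 0, 0, 0, 0, 0.05, 0.8], [0, 0, 0, 0, 0, 0.05, 0.7], [0, 0, 0, 0, 0, 0.05, 0.6], [0, 0, 0, 0, 0, 0.05, 0.5], [0, 0, 0, 0, 0, 0.05, 0.5], [0, 0, 0, 0, 0, 0.05, 0.5]],
  ],
)

```text
t: 17.35
tool_pos: [0.4939, -0.3164, 0.1848]
orientation: [[0.397, 0.918, 0.0], [0.918, -0.397, -0.0], [-0.0, 0.0, -1.0]]
force: [-0.4, -1.0, -0.9]
grip_width: 0.502
finger_force: 0.0
```

>>> apply_moves(
  series=[
    [[0, 0, 0, 0, 0, 0.3, 0.5], [0, 0, 0, 0, 0, 0.8, 0.5], [0, 0, 0, 0, 0, 1.5, 0.5], [0, 0, 0, 0, 0, 2.5, 0.5], [0, 0, 0, 0, 0, 3.8, 0.5], [0, 0, 0, 0, 0, 5, 0.5], [0, 0, 0, 0, 0, 6, 0.8], [0, 0, 0, 0, 0, 6, 1], [0, 0, 0, 0, 0, 6, 1]],
  ],
)

```text
t: 18.48
tool_pos: [0.4935, -0.3162, 0.3646]
orientation: [[0.397, 0.918, -0.0], [0.918, -0.397, 0.0], [0.0, -0.0, -1.0]]
force: [1.3, -0.5, -0.4]
grip_width: -0.001
finger_force: 0.0
```

```bash
python3 - <<'E'
from h import *
import pickle
np.set_printoptions(precision=4,suppress=True)
st=status.get_state();print(st['tool_pos'],st['force'],st['joint_positions'])
p=grab('wrist');s=grab('scene');t=grab('top')
pickle.dump((p,s,t),open('v6.pkl','wb'))
for n in ['handle_mid','cup','plunger_top']:
    o=[]
    for c,q in(('w',p),('s',s),('t',t)):
        r=imaging.spot_point(q,n)
        if r and r[0]['p']>.4:
            o.append((q,r[0]['at']));print(n,c,r[0])
    if len(o)>1:print(*tri(o))
b=lambda q:cv2.cvtColor(q['image'],cv2.COLOR_RGB2BGR)
a=cv2.resize(b(s)[130:280,350:500],(300,300),interpolation=cv2.INTER_CUBIC)
d=cv2.resize(b(t)[200:350,390:540],(300,300),interpolation=cv2.INTER_CUBIC)
c=cv2.resize(b(p),(500,375))
cv2.imwrite('pics/w7.png',np.hstack([np.vstack([a,d]),np.vstack([c,np.zeros((225,500,3),np.uint8)])]))
E
```

```text
[ 0.4935 -0.3162  0.3646] [ 1.2551 -0.4611 -0.376 ] [ 0.6479  0.2205 -0.1862  1.4866  0.0409  1.4388  0.0528]
handle_mid w {'at': [328.2, 223.4], 'p': 0.68}
handle_mid s {'at': [411.1, 162.4], 'p': 0.9}
handle_mid t {'at': [469.6, 268.4], 'p': 0.59}
[ 0.4976 -0.3175  0.2051] [np.float64(0.0026341691975702033), np.float64(0.004202214237569938), np.float64(0.005169087596545827)]
cup w {'at': [325.7, 193.5], 'p': 0.57}
cup s {'at': [400.1, 204.8], 'p': 0.72}
cup t {'at': [458.2, 301.8], 'p': 0.61}
[ 0.4992 -0.3181  0.0349] [np.float64(0.005728094238551451), np.float64(0.011391222932736611), np.float64(0.006297450852295412)]
plunger_top s {'at': [347.4, 242.0], 'p': 0.54}
```

View pics/w7.png

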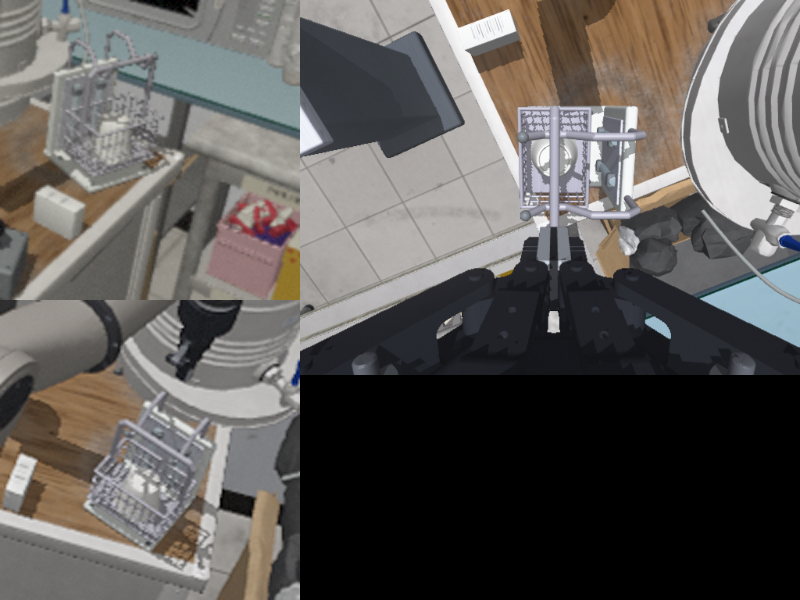

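>>> apply_moves(
  series=[
    [[0, 0, 0, 0, 0.5, 0, 1], [0, 0, 0, 0, 1.6, 0, 1], [0, 0, 0, 0, 3, 0, 1], [0, 0, 0, 0, 4.5, -0.3, 1], [0, 0, 0, 0, 6, -0.6, 1], [0, 0, 0, 0, 7.5, -1, 1], [0, 0, 0, 0, 9, -1.5, 1], [0, 0, 0, 0, 10.2, -2, 1], [0, 0, 0, 0, 10.9, -2, 1], [0, 0, 0, 0, 11, -2, 1], [0, 0, 0, 0, 11, -2, 1], [0, 0, 0, 0, 11, -2, 1]],
  ],
)

```text
t: 20.58
tool_pos: [0.494, 0.0123, 0.305]
orientation: [[0.399, 0.917, 0.0], [0.917, -0.399, -0.001], [-0.0, 0.001, -1.0]]
force: [0.1, -1.0, -0.3]
grip_width: 0.001
finger_force: 0.0
```

```bash
python3 - <<'E'
from h import *
np.set_printoptions(precision=4,suppress=True)
st=status.get_state();print(st['tool_pos'],st['force'])
p=grab('wrist');s=grab('scene')
o=[]
for c,q in(('w',p),('s',s)):
    r=imaging.spot_point(q,'plunger_top');print(c,r[:2]); o.append((q,r[0]['at']))
print(tri(o),atz(p,o[0][1],.094))
# dark cap blob in wrist
g=cv2.cvtColor(p['image'],cv2.COLOR_RGB2GRAY);u,v=map(int,o[0][1])
m=(g<45).astype(np.uint8);n,l,S,C=cv2.connectedComponentsWithStats(m)
for i in range(1,n):
    if S[i,4]>300 and np.hypot(*(C[i]-[u,v]))<120:print(S[i],C[i],atz(p,C[i],.094))
E
```

```text
[0.494  0.0123 0.305 ] [ 0.1089 -1.0034 -0.2957]
w [{'at': [312.4, 184.8], 'p': 0.71}]
s [{'at': [345.2, 239.0], 'p': 0.58}, {'at': [222.8, 385.4], 'p': 0.57}]
(array([0.4936, 0.0379, 0.1064]), [np.float64(0.0003306741190617649), np.float64(0.00033067411906183346)]) [0.4929 0.0369 0.094 ]
```

>>> apply_moves(
  series=[
    [[0, 0, 0, 0, 0.4, -0.5, 1], [0, 0, 0, 0, 0.84, -1.5, 1], [0, 0, 0, 0, 0.84, -3, 1], [0, 0, 0, 0, 0.84, -4.5, 1], [0, 0, 0, 0, 0.84, -5.7, 1], [0, 0, 0, 0, 0.84, -6.4, 1], [0, 0, 0, 0, 0.84, -6.8, 1], [0, 0, 0, 0, 0.84, -6.9, 1], [0, 0, 0, 0, 0.84, -6.9, 1]],
  ],
)

```text
t: 21.9
tool_pos: [0.4943, 0.0391, 0.0983]
orientation: [[0.397, 0.918, 0.001], [0.918, -0.397, 0.0], [0.001, 0.001, -1.0]]
force: [0.6, -0.5, 0.5]
grip_width: 0.001
finger_force: 0.0
```

>>> apply_moves(
  series=[
    [[0, 0, 0, 0, 0, -0.05, 1], [0, 0, 0, 0, 0, -0.1, 1], [0, 0, 0, 0, 0, -0.15, 1], [0, 0, 0, 0, 0, -0.15, 1], [0, 0, 0, 0, 0, -0.15, 1]],
  ],
)

```text
t: 22.52
tool_pos: [0.4941, 0.0388, 0.0936]
orientation: [[0.397, 0.918, 0.001], [0.918, -0.397, -0.0], [0.0, 0.001, -1.0]]
force: [-0.4, 0.1, 2.2]
grip_width: -0.001
finger_force: 1.3
```

>>> apply_moves(
  series=[
    [[0, 0, 0, 0, 0, -0.1, 1], [0, 0, 0, 0, 0, -0.2, 1], [0, 0, 0, 0, 0, -0.25, 1], [0, 0, 0, 0, 0, -0.25, 1], [0, 0, 0, 0, 0, -0.25, 1]],
  ],
)

```text
t: 23.15
tool_pos: [0.4942, 0.0388, 0.086]
orientation: [[0.397, 0.918, 0.001], [0.918, -0.397, -0.0], [0.0, 0.001, -1.0]]
force: [-0.7, -0.5, 5.9]
grip_width: 0.002
finger_force: 2.9
```

```bash
python3 - <<'E'
from h import *
F=[];Z=[]
for i in range(6):
    imaging.grab_frame('top'); s=status.get_state();F.append(s['force'][2]);Z.append(s['tool_pos'][2])
print(np.mean(F),np.std(F),np.mean(Z),np.std(Z))
E
```

```text
5.818576270399164 0.3620874343461827 0.08605208352316511 7.013124723275959e-06
```

>>> apply_moves(
  series=[
    [[0, 0, 0, 0, 0, -0.05, 1], [0, 0, 0, 0, 0, -0.1, 1], [0, 0, 0, 0, 0, -0.13, 1], [0, 0, 0, 0, 0, -0.13, 1], [0, 0, 0, 0, 0, -0.13, 1]],
  ],
)

```text
t: 24.08
tool_pos: [0.4942, 0.0388, 0.0823]
orientation: [[0.397, 0.918, 0.001], [0.918, -0.397, -0.0], [0.0, 0.001, -1.0]]
force: [-0.9, -0.0, 7.7]
grip_width: 0.001
finger_force: 3.6
```

```bash
python3 - <<'E'
from h import *
F=[];Z=[]
for i in range(10):
    p=grab('wrist'if i%2 else 'scene'); s=status.get_state();F.append(s['force'][2]);Z.append(s['tool_pos'][2])
    if i%2:w=p
    else: sc=p
print(np.mean(F),np.std(F),np.mean(Z),np.std(Z),s['t'])
for t in['plunger_top']:
    o=[(q,imaging.spot_point(q,t)) for q in(w,sc)];print([r for _,r in o])
    if all(r for _,r in o):print(tri([(q,r[0]['at']) for q,r in o]))
h=imaging.spot_point(sc,'handle_mid');c=imaging.spot_point(sc,'cup');print(h,c)
if h:print(atz(sc,h[0]['at'],.205))
E
```

```text
7.221784428795584 0.3044882999573494 0.08233708584327228 1.3407734244213466e-05 24.575
[[], [{'at': [344.7, 244.3], 'p': 0.57}, {'at': [199.9, 408.3], 'p': 0.24}]]
[{'at': [411.5, 159.0], 'p': 0.98}, {'at': [413.0, 159.5], 'p': 0.57}] [{'at': [401.2, 216.3], 'p': 0.55}, {'at': [400.4, 208.9], 'p': 0.52}]
[ 0.50319709 -0.33154549  0.205     ]
```

>>> apply_moves(
  series=[
    [[0, 0, 0, 0, 0, -0.02, 1], [0, 0, 0, 0, 0, -0.02, 1], [0, 0, 0, 0, 0, -0.02, 1], [0, 0, 0, 0, 0, -0.02, 1], [0, 0, 0, 0, 0, -0.02, 1], [0, 0, 0, 0, 0, -0.02, 1], [0, 0, 0, 0, 0, -0.02, 1], [0, 0, 0, 0, 0, -0.02, 1], [0, 0, 0, 0, 0, -0.02, 1], [0, 0, 0, 0, 0, -0.02, 1], [0, 0, 0, 0, 0, -0.02, 1], [0, 0, 0, 0, 0, -0.02, 1], [0, 0, 0, 0, 0, -0.02, 1], [0, 0, 0, 0, 0, -0.02, 1], [0, 0, 0, 0, 0, -0.02, 1], [0, 0, 0, 0, 0, -0.02, 1], [0, 0, 0, 0, 0, -0.02, 1], [0, 0, 0, 0, 0, -0.02, 1], [0, 0, 0, 0, 0, -0.02, 1], [0, 0, 0, 0, 0, -0.02, 1]],
  ],
)

```text
t: 27.28
tool_pos: [0.4942, 0.0388, 0.0818]
orientation: [[0.397, 0.918, 0.001], [0.918, -0.397, -0.0], [-0.0, 0.001, -1.0]]
force: [-0.3, -0.5, 7.3]
grip_width: -0.003
finger_force: 3.7
```

>>> apply_moves(
  series=[
    [[0, 0, 0, 0, 0, 0, 1], [0, 0, 0, 0, 0, 0, 1], [0, 0, 0, 0, 0, 0, 1], [0, 0, 0, 0, 0, 0, 1], [0, 0, 0, 0, 0, 0, 1], [0, 0, 0, 0, 0, 0, 1], [0, 0, 0, 0, 0, 0, 1], [0, 0, 0, 0, 0, 0, 1], [0, 0, 0, 0, 0, 0, 1], [0, 0, 0, 0, 0, 0, 1], [0, 0, 0, 0, 0, 0, 1], [0, 0, 0, 0, 0, 0, 1], [0, 0, 0, 0, 0, 0, 1], [0, 0, 0, 0, 0, 0, 1]],
  ],
)

```text
t: 29.02
tool_pos: [0.4942, 0.0388, 0.0818]
orientation: [[0.397, 0.918, 0.001], [0.918, -0.397, -0.0], [-0.0, 0.001, -1.0]]
force: [-1.0, -0.6, 6.6]
grip_width: -0.001
finger_force: 3.7
```

```bash
python3 - <<'E'
from h import *
F=[]
for i in range(8):
    p=grab('scene'if i%2 else 'top'); s=status.get_state();F.append(s['force'][2])
print(np.mean(F),s['tool_pos'],s['t'])
workorder.sign_off()
E
```

```text
7.626545446644336 [0.49417912 0.03879707 0.08176199] 29.425
the job is handed in; nothing more can be done
```

The job is handed in at 29.4 s: the basket with its cup hangs on both hooks, and the plunger has been held about 4 s at about half stroke (fingertips at 81.8 mm, about 7.6 N) with the arm still pressing. The final level comes from arm height and force, not from a picture, and I viewed 11 pictures, one over the limit of 10.

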